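# Swap three training-kit devices onto the stands of their own shape

## Robot

A 7-joint arm with a two-finger parallel gripper is mounted at the origin on the work surface. World frame = base frame: x ahead of the robot, y to its left, z up, the work surface at z = 0. Lengths are in m, angles in rad, forces in N, time in s.
With the tool pointing down it reaches from about 0.4 to 0.9 m from the base axis. Payload 5.6 kg.
Tool frame: the origin (TCP) lies midway between the tips of the shut fingers; the grasp point (between the pads) lies 19 mm behind it; z points along the fingers, y is the line along which they close (so a half turn about z gives the same grasp; the last joint's range is limited). The gripper opens to 92 mm and grips with 3 to 60 N. Pads are 20 mm wide; open, the fingers measure 128 mm over their backs; the gripper's body (75 mm by 189 mm) begins 69 mm behind the grasp point.
Start: joints at [-1.383, 0.468, -0.012, 1.603, 0.006, 1.071, -0.056], TCP at [0.149, 0.633, 0.215] pointing down, gripper open.
Joint ranges: [-2.53, 2.53], [-0.31, 2.02], [-1.57, 1.55], [0.28, 2.44], [-1.29, 4.43], [0.15, 1.84], [-2.92, 2.92]. Speed limits (rad/s): [2.57, 2.57, 3.14, 3.14, 3.14, 3.14, 3.14].

## Interface

Orientations are given as a 3x3 rotation matrix whose columns are the frame's x, y, z axes.
In Python, from station import env, effector, solver, viewer, workorder, search_frame, tip_of gives the robot as it stands. Calls block until the motion is done:
- env.reach(position, orientation): joint-space move of the TCP to a pose.
- env.movel(position, frame=None, rate=0.15): straight line of the TCP; frame=None keeps the orientation; rate is the mean speed in m/s.
- env.goto_joints(angles): joint-space move.
- effector.release() and effector.grasp(squeeze=None): open the fingers fully, or close them until they stop; squeeze is the grip in N (None keeps the last).
- env.pause(seconds).
- solver.inverse_kinematics(position, orientation): joint angles nearest the present ones, or None.
- env.sense(): the state.
- viewer.read_camera(name): name is "scene" or "top" or "wrist"; returns (picture, depth): 400x640x3 uint8, red, green, blue; 400x640 float32, m along the optical axis (not along the pixel's ray), 0 where there is no reading.
- viewer.camera_info(name): a dict with "intrinsics" (3x3 intrinsics, pixels), "eye" and "rotation" of the camera in the world; the wrist camera has in their place "T_tool_cam" (4x4, takes a point from camera to tool coordinates, whose origin is the TCP and whose axes are the flange's). Camera axes: x right, y up, looking along -z (the intrinsics and any distortion apply to the point x, -y, -z); pixel columns grow to the right and rows downward; lengths in m; the calibration is good to about 2 mm. The wrist camera is an equidistant fisheye: a pixel r from the principal point sees the ray r / f radians off the axis. A picture is of the moment at which its call begins: read the wrist's pose just before it. camera_info takes no time and is no camera call.
A pose or a line that the arm cannot do raises env.PlanningError and nothing moves.
- workorder.finish_job(): hands the job in; it is judged then, once.
Trained networks look in the newest picture that a camera, given by its name, has taken for a name from the list of things; names that differ only in an ending like _2 or _b are one class to them, and where a whole thing is asked for, a point or a joint stands for the part that bears it (a point fixed in the world has none). Each returns a list of dicts, best first, with "score" (0 to 1); they miss things now and then, are a little off and sometimes report something else, mostly with a low value. They report only what shows in the picture. A call takes as long as a camera call. They do not tell look-alikes from the thing itself.
- search_frame(camera, name): "at" ([x, y, z] in m, in world coordinates, good to about 4 mm: the middle of the surface that is visible of it).
- tip_of(camera, name): "at" ([x, y, z] in m, in world coordinates, good to about 4 mm: a listed point, or the origin of a listed thing).
The state is a dict: "t": time; "joint_positions": joint angles; "joint_velocities": joint speeds; "tau": joint torques, N m; "ee_pos": TCP position; "tcp_rot": TCP orientation; "wrist_force": force on the tool from outside, world axes, zero at the start; "moment": the same for the moment, N m; "gripper_width": finger opening in m; "grasp_force": force on a finger pad.
Only numpy, scipy, OpenCV 4.12 (cv2) and the standard library are available. Lean on these libraries where they do the work, as an engineer would, in place of code of your own. Each camera call takes 0.05 s, during which the arm holds its last target. There are 200 camera calls.

## Task

Three devices on this electronics training bench were put back on each other's white stands: change them round so that the round motor ends upright in the middle of the round stand, the square timer in the middle of the square stand with its sides parallel to the stand's, and the long power supply in the middle of the long stand and lengthwise along it. No stand holds two devices, so park one of them in the empty steel tray on the way and let go of it there; the tray ends empty. Set each device down gently rather than dropping it, never put one on the bare bench, and do not disturb the screwdriver, the tape roll and the wire spool lying among the stands.

Things in the scene. Friction and masses are not known exactly. Their poses are not given: they have to be found in the camera images.
- motor: Loose small upright motor, dark steel cylinder with two bright bands: foot 54 mm diameter and 8 mm high, then a body 48 mm in diameter up to 58 mm above the underside, a thin shaft on top ending at 82 mm. About 0.35 kg. Origin: centre of the underside, z up. Grip the 48 mm body. At the start it stands on the square stand.
- timer: Loose panel timer, square black block 46 x 46 mm with a grey 48 x 48 mm top bezel at 60 to 66 mm above the underside and a round dial knob on top ending at 74 mm. About 0.18 kg. Origin: centre of the underside, z up, x and y parallel to its sides (any quarter turn is equivalent for the goal). At the start it stands on the long stand.
- supply: Loose power supply, upright aluminium box 100 mm long (its x), 40 mm wide (its y) and 68 mm high, slotted sides, black terminal strip on top at its -x end. About 0.32 kg. Origin: centre of the underside, z up. Either way round is good. At the start it stands on the round stand.
- round_stand: Fixed white disc, 112 mm diameter, 8 mm thick, flat top; the motor's place. Origin: centre of the underside, on the bench (top 8 mm above it).
- square_stand: Fixed white square plate 96 x 96 mm, 8 mm thick, flat top, x and y parallel to its sides; the timer's place. Origin: centre of the underside, on the bench.
- long_stand: Fixed white oblong plate, 130 mm (its x) by 66 mm (its y), 8 mm thick, flat top; the power supply's place. Origin: centre of the underside, on the bench.
- tray: Fixed shallow open steel tray, outside 136 mm (its x) by 106 mm (its y), walls 4 mm thick and 14 mm high, floor 4 mm thick; the free parking spot, empty at the start. Origin: centre of the underside, on the bench.
- screwdriver: Loose screwdriver lying on the bench, about 150 mm long along its x, handle to -x. Bystander: leave alone. Origin: near its middle, on the bench.
- tape: Loose roll of black tape lying flat, 60 mm diameter, 18 mm high. Bystander: leave alone. Origin: centre of the underside.
- spool: Loose small grey spool with copper wire, standing, 44 mm diameter, 30 mm high. Bystander: leave alone. Origin: centre of the underside.
Not all that is in view belongs to the job. Leave any orange or turquoise look-alike of the square_stand alone.

How it is judged:
On the way:
1. one of the devices stands in the tray, upright, released and at rest (((horizontal distance between motor and tray below 0.06 m and height (world z) of motor below 0.007 m and angle between motor's own z axis and vertical below 0.1 rad and linear speed of motor below 0.03 m/s and contact force between the fingers and motor below 0.1 N) or (horizontal distance between timer and tray below 0.06 m and height (world z) of timer below 0.007 m and angle between timer's own z axis and vertical below 0.1 rad and linear speed of timer below 0.03 m/s and contact force between the fingers and timer below 0.1 N) or (horizontal distance between supply and tray below 0.06 m and height (world z) of supply below 0.007 m and angle between supply's own z axis and vertical below 0.1 rad and linear speed of supply below 0.03 m/s and contact force between the fingers and supply below 0.1 N))), for 0.2 s.
At the end, for the whole second after the job is handed in: Motor on round stand, timer on square stand, supply on long stand: each within 15 mm of the centre, upright within 0.1 rad, released and at rest; timer's sides parallel to its stand's and supply lengthwise along its stand within 0.26 rad (horizontal distance between motor and round_stand below 0.015 m and z of motor in the frame of round_stand between 0.005 and 0.012 m and angle between each of motor, timer, supply's own z axis and vertical below 0.1 rad and linear speed of each of motor, timer, supply below 0.03 m/s and contact force between the fingers and motor below 0.1 N and horizontal distance between timer and square_stand below 0.015 m and z of timer in the frame of square_stand between 0.005 and 0.012 m and contact force between the fingers and timer below 0.1 N and (angle between the x axis of timer and the x axis of square_stand, either way round below 0.26 rad or angle between the x axis of timer and the y axis of square_stand, either way round below 0.26 rad) and horizontal distance between supply and long_stand below 0.015 m and z of supply in the frame of long_stand between 0.005 and 0.012 m and contact force between the fingers and supply below 0.1 N and angle between the x axis of supply and the x axis of long_stand, either way round below 0.26 rad); the robot touches nothing.
It fails at once if a device touches down on the bare bench (its underside's centre lower than 2 mm above the bench) (height (world z) of any of motor, timer, supply below 0.002 m).
It fails at once if a device is dropped (not held by the fingers and moving faster than 0.7 m/s, a fall of about 25 mm) ((linear speed of motor above 0.7 m/s and contact force between the fingers and motor below 0.1 N) or (linear speed of timer above 0.7 m/s and contact force between the fingers and timer below 0.1 N) or (linear speed of supply above 0.7 m/s and contact force between the fingers and supply below 0.1 N)).
It fails at once if the screwdriver, tape roll or wire spool is moved more than 30 mm (distance of any of screwdriver, tape, spool from where it was at the start of the episode above 0.03 m).
It also fails if it takes over 112 s, if anything falls off the work surface, if the arm or the gripper's body presses on something with over 40 N, if the wrist force passes 120 N, or if a joint passes its speed limit or range.

## Working session

There is one attempt and no reset: what is moved stays moved. The work goes in short steps, each a Python script; the robot and the scene stay as the last script left them, time stands still between calls to the robot, and variables do not carry over. Pictures are saved under pics/ and viewed, at most 14 in all, crops included, and the job is handed in when it is done.

```bash
mkdir -p pics; ls; cat > a.py <<'E'
from station import *
import cv2,numpy as np
for c in ("top","scene"):
    p,d=viewer.read_camera(c)
    cv2.imwrite(f"pics/{c}0.png",p[:,:,::-1]); np.save(f"{c}0.npy",d); 
    print(c,viewer.camera_info(c))
    for n in "motor timer supply round_stand square_stand long_stand tray screwdriver tape spool".split():
        print(n,[(round(r["score"],2),np.round(r["at"],3).tolist()) for r in tip_of(c,n)[:3]])
s=env.sense();print(s["t"],s["ee_pos"],s["tcp_rot"],s["gripper_width"])
E
python3 a.py
```

```text
pics
top {'intrinsics': array([[430.56210212,   0.        , 322.39847473],
       [  0.        , 430.56210212, 194.01045211],
       [  0.        ,   0.        ,   1.        ]]), 'eye': array([ 0.38304624, -0.02795877,  0.93579926]), 'rotation': array([[ 0.00743542,  0.99345762, -0.1139591 ],
       [-0.99919403,  0.00288571, -0.04003714],
       [-0.03944635,  0.11416494,  0.99267837]])}
motor [(0.56, [0.476, 0.064, 0.009])]
timer [(0.82, [0.608, 0.292, 0.011])]
supply [(0.97, [0.486, -0.329, 0.006])]
round_stand [(0.68, [0.487, -0.327, -0.003])]
square_stand [(0.84, [0.324, -0.224, 0.003]), (0.8, [0.403, 0.231, 0.002]), (0.66, [0.477, 0.068, 0.004])]
long_stand [(0.67, [0.412, -0.129, 0.001]), (0.55, [0.608, 0.287, 0.001]), (0.31, [0.611, 0.292, 0.007])]
tray [(0.69, [0.599, -0.122, -0.002])]
screwdriver [(0.98, [0.666, 0.108, 0.001]), (0.6, [0.488, -0.329, 0.008])]
tape [(0.81, [0.661, -0.315, -0.001])]
spool [(0.68, [0.41, -0.131, 0.001])]
scene {'intrinsics': array([[395.17371154,   0.        , 319.99501   ],
       [  0.        , 395.17371154, 203.83979528],
       [  0.       
[... 314 characters left out ...]
2])]
supply [(0.71, [0.477, 0.067, 0.01]), (0.7, [0.486, -0.328, 0.007])]
round_stand [(0.8, [0.482, -0.325, -0.0])]
square_stand [(0.78, [0.32, -0.229, 0.002]), (0.68, [0.476, 0.066, -0.003]), (0.63, [0.4, 0.231, 0.004])]
long_stand [(0.97, [0.61, 0.281, 0.001])]
tray [(0.97, [0.596, -0.126, 0.0])]
screwdriver [(0.65, [0.665, 0.102, -0.005]), (0.54, [0.41, -0.124, -0.004]), (0.47, [0.485, -0.323, 0.001])]
tape [(0.89, [0.658, -0.316, -0.003])]
spool [(0.6, [0.408, -0.123, -0.004])]
1.1 [0.14871985 0.63275569 0.21458452] [[-9.73465223e-01  2.28835003e-01  1.36846892e-05]
 [ 2.28835003e-01  9.73465224e-01 -8.47422430e-07]
 [-1.35154890e-05  2.30659963e-06 -1.00000000e+00]] 0.09174810242696191
```

View pics/top0.png

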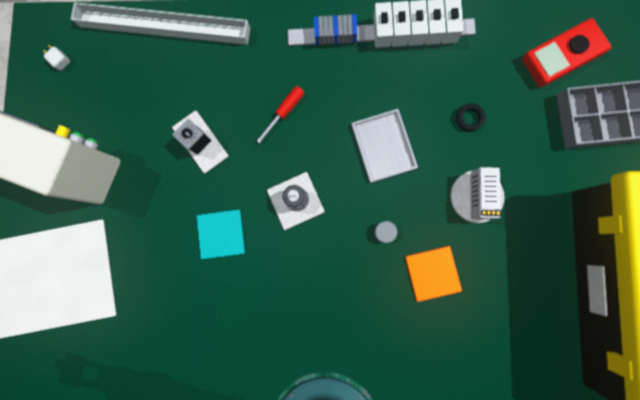

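View pics/scene0.png

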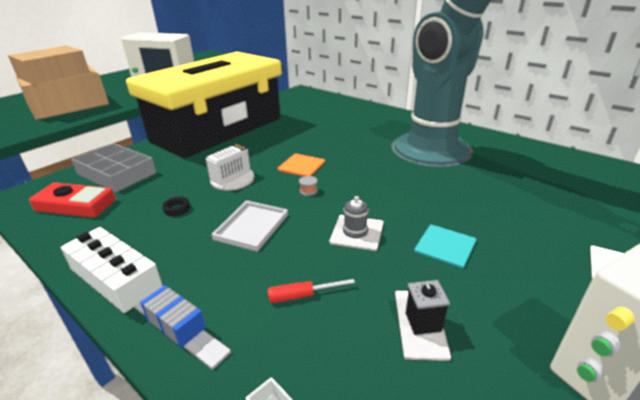

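The top view shows the motor at (295,197), timer at (190,138), supply at (487,193) and tray at (384,145). The turquoise and orange squares are look-alikes. Next I'll get precise poses from the depth clouds.

```bash
cat > h.py <<'E'
from station import *
import cv2,numpy as np
def cloud(c):
    p,d=viewer.read_camera(c); i=viewer.camera_info(c); K=i["intrinsics"]
    v,u=np.indices(d.shape); ok=d>0
    P=np.stack([(u-K[0,2])/K[0,0]*d,-(v-K[1,2])/K[1,1]*d,-d],-1)[ok]@i["rotation"].T+i["eye"]
    return P,p[ok]
def rect(P):
    (c,s,a)=cv2.minAreaRect((P[:,:2]*1000).astype(np.float32)); 
    if s[0]<s[1]: s=s[::-1]; a+=90   # angle of the long side
    return np.round(c,1),np.round(s,1),round((a+90)%180-90,1)
def near(P,xy,r,lo,hi): 
    return (np.hypot(P[:,0]-xy[0],P[:,1]-xy[1])<r)&(P[:,2]>lo)&(P[:,2]<hi)
def trim(P):  # drop isolated points
    from scipy.spatial import cKDTree
    n=cKDTree(P).query_ball_point(P,.006,return_length=True); return P[n>=4]
E
cat > b.py <<'E'
from h import *
T=cloud("top");S=cloud("scene")
spots=dict(square=(.477,.066),long=(.609,.287),round=(.485,-.327),tray=(.598,-.124))
for n,xy in spots.items():
    for nm,cl in (("top",T),("scene",S),("both",[np.r_[T[k],S[k]] for k in (0,1)])):
        P,C=cl
        b=near(P,xy,.1,-.004,.004); g=near(P,xy,.1,.004,.013)&(C.min(1)>(60 if n=="tray" else 110))
        m=trim(P[g]); print(n,nm,"bench",round(np.median(P[b][:,2])*1000,1),"stand",len(m),round(np.median(m[:,2])*1000,1),rect(m))
        if n=="round":
            hull=cv2.convexHull((m[:,:2]*1000).astype(np.float32)); print("  circ",cv2.minEnclosingCircle(hull))
        if n=="tray": 
            q=trim(P[near(P,xy,.1,.011,.018)]);print("  rim",rect(q))
        else:
            for lo,hi in ((.018,.05),(.05,.064),(.066,.072),(.070,.079),(.079,.095)):
                q=P[near(P,xy,.075,lo,hi)]
                if len(q)>25: print("  dev",lo,hi,len(q),rect(trim(q)))
P=T[0]
for n,xy in spots.items():
    m=near(P,xy,.25,.1,.6); q=P[m]; k=np.argsort(np.hypot(q[:,0]-xy[0],q[:,1]-xy[1]))[:200:40]; print("tall near",n,np.round(q[k],3).tolist())
E
python3 b.py
```

```text
square top bench 0.1 stand 1357 8.1 (array([474.7,  68.6]), array([96.4, 95.8]), 24.6)
  dev 0.018 0.05 45 (array([464.4,  50.3]), array([32.5,  6.6]), -41.5)
  dev 0.066 0.072 203 (array([478.5,  64.8]), array([45.4, 45.1]), 0.8)
  dev 0.07 0.079 297 (array([477.9,  65.7]), array([43.5, 41.3]), 76.7)
  dev 0.079 0.095 40 (array([477.7,  65.7]), array([19. , 14.7]), 75.8)
square scene bench -0.1 stand 865 7.8 (array([476.7,  66.7]), array([97.8, 95.7]), 24.7)
  dev 0.018 0.05 298 (array([490.9,  72.1]), array([47.2, 21.3]), -51.3)
  dev 0.05 0.064 133 (array([492. ,  73.3]), array([45.7, 17.9]), -54.4)
  dev 0.066 0.072 144 (array([485.7,  65.8]), array([45.5, 34.3]), -70.8)
  dev 0.07 0.079 180 (array([482.8,  66.1]), array([42. , 35.7]), -56.7)
  dev 0.079 0.095 28 (array([480.6,  65.6]), array([11.6,  7.1]), 67.9)
square both bench 0.0 stand 2223 7.9 (array([476. ,  67.8]), array([98.4, 98.1]), -65.3)
  dev 0.018 0.05 343 (array([481.7,  64.1]), array([47.5, 45. ]), 56.6)
  dev 0.05 0.064 154 (array([480.7,  68.3]), array([46.4, 39.9]), 4.4)
  dev 0.066 0.072 347 (array([479.8,  6
[... 2977 characters left out ...]
4.4]), array([136.7, 106.9]), 17.4)
  rim (array([ 596.1, -124.1]), array([136.5, 106.5]), 17.4)
tray scene bench 0.4 stand 1143 5.1 (array([ 598.5, -126.5]), array([137.9, 108.3]), 17.1)
  rim (array([ 597.3, -126.8]), array([138.3, 108.3]), 17.0)
tray both bench 0.7 stand 2782 5.3 (array([ 597.7, -125. ]), array([139.4, 111.8]), 17.3)
  rim (array([ 596.9, -125.9]), array([138.2, 110.5]), 17.3)
tall near square []
tall near long [[0.564, 0.461, 0.143], [0.559, 0.462, 0.1], [0.56, 0.463, 0.178], [0.561, 0.464, 0.121], [0.558, 0.464, 0.175]]
tall near round [[0.477, -0.507, 0.188], [0.491, -0.508, 0.19], [0.491, -0.509, 0.162], [0.496, -0.509, 0.19], [0.493, -0.509, 0.162]]
tall near tray []
```

```bash
cat >> h.py <<'E'
def R(deg):
    a=np.radians(deg); y=np.array([np.cos(a),np.sin(a),0]); z=np.array([0,0,-1.]); return np.c_[np.cross(y,z),y,z]
def go(xy,z,degs):
    "joint move to a hover pose, best of the equivalent closing directions; returns the one taken"
    q0=np.array(env.sense()["joint_positions"]); best=[]
    for a in degs:
        q=solver.inverse_kinematics([*xy,z],R(a))
        if q is not None and abs(q[6])<2.8: best.append((np.abs(np.array(q)-q0).max(),a))
    a=min(best)[1]; env.reach([*xy,z],R(a)); return a
def pick(xy,degs,h,surf,n=20,hov=.22):
    a=go(xy,hov,degs); z=surf+h-.019
    env.movel([*xy,z+.06],rate=.25); env.movel([*xy,z],rate=.1)
    effector.grasp(n); s=env.sense(); print("grip",s["gripper_width"],s["grasp_force"],"deg",a)
    env.movel([*xy,z+.02],rate=.08); env.movel([*xy,hov],rate=.25)
    s=env.sense(); print("held",s["gripper_width"],s["grasp_force"],s["t"]); return a
def place(xy,degs,h,surf,hov=.22,gap=.001):
    a=go(xy,hov,degs); z=surf+h-.019+gap
    env.movel([*xy,z+.03],rate=.2); env.movel([*xy,z],rate=.04); env.pause(.2)
    print("wf",env.sense()["wrist_force"]); effector.release(); env.pause(.2)
    env.movel([*xy,z+.08],rate=.12); env.movel([*xy,hov],rate=.3); print("t",env.sense()["t"],"deg",a)
E
cat > c.py <<'E'
from h import *
pick((.478,.0657),range(-180,180,15),.040,.008)
place((.597,-.1255),[17.3+90*k for k in range(-2,2)],.040,.004)
s=env.sense();print(np.round(s["joint_positions"],2))
env.pause(.3)
P,C=cloud("scene"); q=P[near(P,(.597,-.1255),.05,.02,.1)]; print(len(q),rect(q),q[:,2].max())
q=P[near(P,(.608,.287),.06,.07,.079)]; print("timer",rect(trim(q)))
p,_=viewer.read_camera("scene"); cv2.imwrite("pics/s1.png",p[:,:,::-1])
E
python3 c.py
```

```text
grip 0.04769890564892358 19.999989099087543 deg 15
held 0.048361606611765716 19.998674775562186 6.925
wf [-0.63225504  1.10708751 -4.35439151]
t 12.225 deg 17.3
[-0.39  0.46  0.72  1.74 -0.34  1.08  0.75]
644 (array([ 599.4, -124.4]), array([46., 45.]), 15.3) 0.08655746294146749
timer (array([608.9, 285.9]), array([49.5, 48.4]), 47.2)
```

View pics/s1.png

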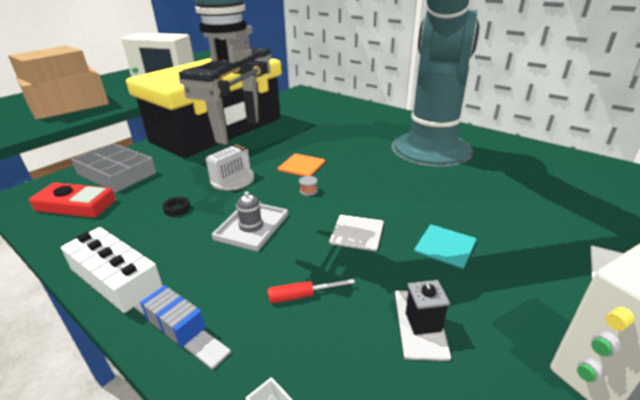

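The motor stands upright in the tray at (250,215) and the square stand is clear. Next are the timer, then the supply.

```bash
cat > d.py <<'E'
from h import *
P,C=cloud("scene"); g=near(P,(.476,.067),.09,.004,.013)&(C.min(1)>110); print("sq",rect(trim(P[g])))
pick((.608,.287),[46.7+90*k for k in range(-2,2)],.040,.008)
place((.4757,.0673),[24.6+90*k for k in range(-2,2)],.040,.008)
P,C=cloud("scene"); q=P[near(P,(.476,.067),.06,.07,.079)]; print("timer",rect(trim(q)))
g=near(P,(.608,.285),.1,.004,.013)&(C.min(1)>110); print("long",rect(trim(P[g])))
pick((.4873,-.3265),[89.2,-90.8],.045,.008,25)
place((.6075,.283),[126.3,-53.7],.045,.008)
pick((.598,-.125),[17.3+90*k for k in range(-2,2)],.040,.004)
P,C=cloud("scene");g=near(P,(.487,-.322),.08,.004,.013)&(C.min(1)>110);m=trim(P[g]);print("round",cv2.minEnclosingCircle((m[:,:2]*1000).astype(np.float32)))
p,_=viewer.read_camera("scene"); cv2.imwrite("pics/s2.png",p[:,:,::-1])
q=P[near(P,(.6075,.283),.08,.066,.082)]; print("supply",rect(trim(q)))
E
python3 d.py
```

```text
sq (array([476.6,  66.7]), array([97.9, 95.5]), 24.5)
grip 0.04758682988574854 19.996140003204346 deg 46.7
held 0.04732481023447253 19.99624103307724 17.5917
wf [ 0.25674938  0.0079271  -1.54116334]
t 22.9667 deg 24.6
timer (array([478.,  67.]), array([50.4, 47.8]), 25.5)
long (array([607.6, 281.9]), array([131.2,  66.4]), 36.6)
grip 0.039918592580210036 24.994453489780426 deg -90.8
held 0.039959821292865114 24.99315083026886 27.9333
wf [ 0.53016283 -0.77054027 -3.5613191 ]
t 34.575 deg -53.7
grip 0.04774200708748168 19.99978612868972 deg -72.7
held 0.04762526240691624 19.99842831106008 39.5083
round ((487.7143249511719, -324.4852294921875), 57.13078689575195)
supply (array([608.7, 282.1]), array([99.1, 40. ]), 36.3)
```

View pics/s2.png

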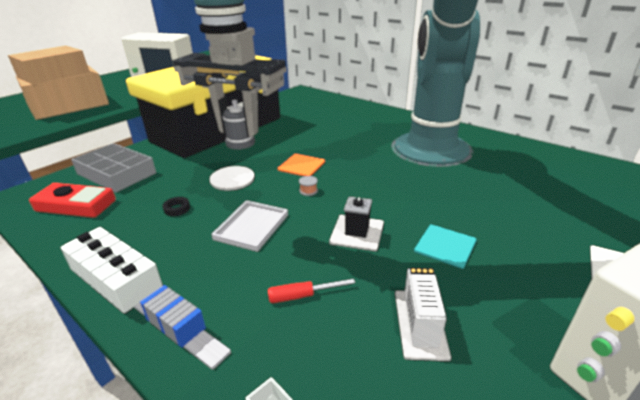

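The timer is on the square stand at (357,220) and the supply lies lengthwise on the long stand at (425,305). The motor is held upright, and the round stand at (232,178) is free.

```bash
cat > e.py <<'E'
from h import *
place((.487,-.3233),[17.3+15*k for k in range(-12,12)],.040,.008,gap=.0015)
q=env.sense()["joint_positions"]; env.reach([.45,-.1,.35],R(90))
for c in("top","scene"):
    P,C=cloud(c); g=near(P,(.487,-.322),.08,.004,.013)&(C.min(1)>110);m=trim(P[g]);print(c,cv2.minEnclosingCircle((m[:,:2]*1000).astype(np.float32)))
    print("motor",rect(trim(P[near(P,(.487,-.322),.05,.066,.079)])),"shaft",P[near(P,(.487,-.322),.05,.08,.1)].mean(0))
p,_=viewer.read_camera("scene"); cv2.imwrite("pics/s3.png",p[:,:,::-1])
E
python3 e.py
```

```text
wf [-0.44801972  0.22295649 -4.83889981]
t 44.8833 deg -102.7
top ((0.0, 0.0), 0.0)
motor (array([0., 0.]), array([0., 0.]), 0.0) shaft [nan nan nan]
scene ((487.2401123046875, -323.37469482421875), 57.079750061035156)
motor (array([ 491.5, -319.4]), array([43.1, 34.3]), -25.4) shaft [ 0.48773894 -0.32306187  0.08672736]e.py:6: RuntimeWarning: Mean of empty slice.
  print("motor",rect(trim(P[near(P,(.487,-.322),.05,.066,.079)])),"shaft",P[near(P,(.487,-.322),.05,.08,.1)].mean(0))
  ret = um.true_divide(
```

View pics/s3.png

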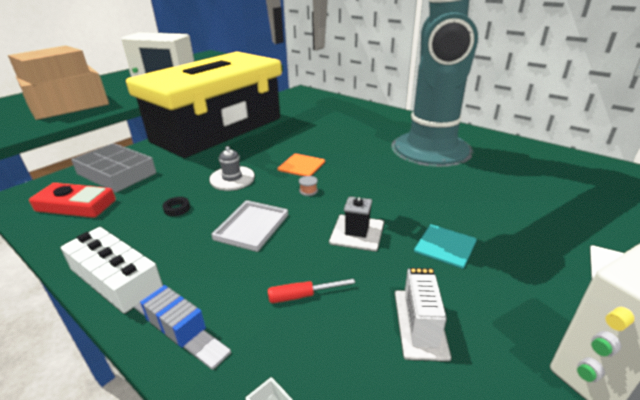

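The motor is upright and centred on the round stand at (231,168), with the shaft within 1 mm of the stand's centre. The tray is empty, the bystanders haven't moved and the arm is clear.

```bash
python3 -c "
from station import *
print(workorder.finish_job())"
```

```text
the job is handed in; nothing more can be done
None
```

The job is handed in: the motor, timer and supply each stand centred and aligned on their own stands (within about 3 mm by the camera), the tray is empty, and the screwdriver, tape and spool look undisturbed; I was not shown the judge's result.

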